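# Load the cast tee into the drill jig, shut the leaf and lock it

## Task

Load the drill jig: slide the T-shaped casting that lies on its loading deck, without picking it up (the resin is still green), stem first into the T-shaped nest until it drops in and lies flat and square on the nest floor. Then swing the open leaf right down onto it and, once the leaf is down, press the leaf's locking pin fully home. Leave the other castings beside the jig where they are.

Things in the scene. Friction and masses are not known exactly. Their poses are not given: they have to be found in the camera images.
- jig: Leaf drill jig, fixed: plywood base 190 x 120 mm with metal blocks. Origin on the worktop below the middle of the nest's shoulders; +x points from the loading deck over the nest to the leaf hinge. In its frame, mm: dark deck x -105..-18, y -52..52, top z 17; side cheeks on the deck, tops z 23, flare from y +-36.5 at x -26 to y +-44.5 at x -34; leaf stop behind the hinge at x 67..72, top z 31.
- nest (a point): Point on the nest floor where the casting's origin lies when seated (jig frame 8.7, 0, 12 mm), axes as the jig's. T-shaped nest in the jig frame, mm: floor z 12, 5 mm below the deck, whose edge at x -18 is its back wall; bar pocket x -18..0, y -36.5..36.5, ending at the shoulders x 0; stem slot x 0..52, y -10.3..10.3, its mouth bevelled from x 16 to y +-22.3 at x 0. Block tops z 23.
- tee: The casting to load: cream resin T, slippery with release wax, 10.8 mm thick, lying flat on the jig's deck. Origin at the centre of its bounding box, on its underside. Crossbar 66.7 mm along its x, y +9.9 to +25.4 mm; stem 18.1 mm wide with its tip at y -24.6 mm, so the stem points along its -y, which is the jig's +x when seated. Play in the nest: 2.4 mm along, 2.5 mm across.
- leaf (a joint): Angle of the leaf, a 6 mm metal plate 100 mm wide with three drill bushings 2.5 mm proud of its outer face, hinged along the jig's y at jig x 58, z 26.5 mm. 0 = shut, level on the blocks (top face z 29.2 mm, free edge at jig x -30, 88 mm from the hinge); grows as it lifts; starts near 1.75, leaning back. Stiff hinge: stays where left, about 1.5 N at the free edge moves it.
- leaf_edge (a point): Point on the leaf's outer face (the upper one when shut, the one away from the robot when open), in the middle of its width, 2 mm from its free edge; +z is the outward normal of that face, +x points to the hinge.
- pin (a joint): Travel in m of the locking pin in the leaf: 0 = up, 0.008 = fully home. It is held where it is left; about 5 N along its axis moves it.
- pin_top (a point): Centre of the top of the pin's black round knob, 18 mm across, near the leaf's free edge on the jig's -y side: 17.5 mm off the leaf's outer face when up, 9.5 mm when home. +z is the leaf's outward normal. With the leaf shut and the pin up it is at jig x -10, y -44, z 46.7 mm.
- tee_other: Loose bystander: another, slightly different cream T casting, 66 x 53 x 11 mm, on the worktop left of the jig. Origin at the centre of its underside.
- zig: Loose bystander: cream zig-zag casting, 46 x 119 x 12 mm, left of the jig. Origin at the centre of its underside.
There are look-alikes about, which are no part of the job. What is shaped like the tee but pink is not meant.

How it is judged:
On the way:
1. the casting lies flat and square in the nest while the leaf is still open and the pin up (horizontal distance between tee and nest below 0.0035 m and z of tee in the frame of nest below 0.0015 m and angle between tee's own z axis and vertical below 0.035 rad and angle between the y axis of tee and the x axis of jig, either way round below 0.08 rad and value of joint leaf above 0.6 rad and value of joint pin below 0.003 m), for 0.2 s.
At the end, for the whole second after the job is handed in: The tee lies in the nest: its origin within 3.5 mm of the seat point across and 1.5 mm in height, tilted less than 0.035 rad and square to the jig within 0.08 rad, at rest; the leaf is shut to within 0.03 rad, and the locking pin is pressed in at least 6.5 of its 8 mm (horizontal distance between tee and nest below 0.0035 m and z of tee in the frame of nest below 0.0015 m and angle between tee's own z axis and vertical below 0.035 rad and angle between the y axis of tee and the x axis of jig, either way round below 0.08 rad and value of joint leaf below 0.03 rad and value of joint pin above 0.0065 m and linear speed of tee below 0.01 m/s); the robot touches nothing.
It fails at once if the casting is picked up (its origin more than 12 mm above the deck) (z of tee in the frame of jig above 0.029 m).
It fails at once if the pin is pressed before the leaf is down (value of joint pin above 0.004 m and value of joint leaf above 0.15 rad).
It fails at once if another casting beside the jig is moved more than 20 mm (distance of any of tee_other, zig from where it was at the start of the episode above 0.02 m).
It also fails if it takes over 61 s, if anything falls off the work surface, if the arm or the gripper's body presses on something with over 40 N, if the wrist force passes 120 N, or if a joint passes its speed limit or range.

## Robot

A 6-joint arm with a two-finger parallel gripper is mounted at the origin on a cart in front of the work surface, level with it; the furniture and walls round the work are solid. World frame = base frame: x ahead of the robot, y to its left, z up, the work surface at z = 0. Lengths are in m, angles in rad, forces in N, time in s.
With the tool pointing down it reaches from about 0.3 to 0.85 m from the base axis. Payload 5.4 kg.
Tool frame: the origin (TCP) lies on the centre line of the jaws, within the pads' length; the fingertips stand 14 mm ahead of it and the grasp point (between the pads) lies 5 mm behind it; z points along the fingers, y is the line along which they close (so a half turn about z gives the same grasp; the last joint's range is limited). The gripper opens to 85 mm and grips with 20 to 120 N. Pads are 22 mm wide; open, the fingers measure 114 mm over their backs; the gripper's body (76 mm by 85 mm) begins 54 mm behind the grasp point. The pads swing forward as they close: fully open they stand 13 mm farther back than shut.
Start: joints at [1.026, 0.158, 1.597, -0, 1.386, -0.21], TCP at [0.189, 0.543, 0.245] pointing down, gripper open.
Joint ranges: [-2.91, 2.91], [-0.94, 2.29], [0.18, 2.7], [-1.29, 4.43], [0.17, 2.64], [-3, 3]. Speed limits (rad/s): [2.57, 2.57, 3.14, 3.14, 3.14, 3.14].

## Interface

Orientations are given as a rotation vector (axis times angle).
In Python, from plant import ctrl gives the robot as it stands. The module is installed in compiled form; this text tells all that it offers.
- The arm moves only by the tool jog_arm, never from a script. Its argument "increments" is a list that holds one entry, the list of rows, each a list of 4 numbers: the shift along the tool's x, y, z in m, then the turn about the tool's z in rad. A call has 1 to 12 rows; each row is the pose to reach, as a shift and turn from the pose commanded when the call began, along the tool's axes at that moment; what a row does not reach only later rows make up. A row lasts 1/8 s, in which the tool goes at most 62.5 mm and 10.7 degrees, less where a joint would pass 70% of its speed; a pose out of reach is approached as far as the arm can. A call with a gripper value outside its range is refused whole. "grip" is the opening, from -1 (shut) to 1 (fully open), set as the call begins (left out, the last holds). The fingers move at their own pace and stop on an object; "force" is the grip in N (left out, the last holds). Time passes only in rows, so rows that repeat a pose let the fingers close. It gives the time, the measured TCP pose, the force, the opening and the grip force at its end, in the units of the state.
- ctrl.sense(): the state, without advancing time (a new reading comes with each control period).
- ctrl.grab_frame(name): name is "scene" or "side" or "wrist"; returns a dict with "pixels" (480x640x3 uint8, blue, green, red), "fx", "fy", "cx", "cy" (pixels), "T" (4x4, takes a point from camera to world coordinates). Camera axes: x right, y up, looking along -z (the intrinsics and any distortion apply to the point x, -y, -z); pixel columns grow to the right and rows downward; lengths in m; the calibration is good to about 2 mm. A picture is of the moment at which its call begins. There is no depth.
- ctrl.hand_in(): hands the job in; it is judged then, once.
Trained networks look in a picture, given as the dict that the camera call returned (one of the last four; its "shot" number tells which), for a name from the list of things; names that differ only in an ending like _2 or _b are one class to them, and where a whole thing is asked for, a point or a joint stands for the part that bears it (a point fixed in the world has none). Each returns a list of dicts, best first, with "p" (0 to 1); they miss things now and then, are a little off and sometimes report something else, mostly with a low value. They report only what shows in the picture. A call takes as long as a camera call. They do not tell look-alikes from the thing itself.
- ctrl.find_in(picture, thing): "centre" ([x, y, z] in m, in world coordinates, good to about 4 mm: the middle of the surface that is visible of it).
- ctrl.masks_of(picture, thing): "region" (480x640 bool, what is visible of it).
- ctrl.tip_of(picture, thing): "centre" ([x, y, z] in m, in world coordinates, good to about 4 mm: a listed point, or the origin of a listed thing).
The state is a dict: "time": time; "q": joint angles; "dq": joint speeds; "joint_efforts": joint torques, N m; "eef_pos": TCP position; "orientation": TCP orientation; "wrist_force": force on the tool from outside, world axes, zero at the start; "ft_torque": the same for the moment, N m; "finger_gap": finger opening in m; "grip_force": force on a finger pad.
Only numpy, scipy, OpenCV 4.12 (cv2) and the standard library are available. Lean on these libraries where they do the work, as an engineer would, in place of code of your own. Each camera call takes 0.05 s, during which the arm holds its last target. There are 200 camera calls.

## Working session

There is one attempt and no reset: what is moved stays moved. The work goes in short steps, Python scripts to look and compute and a tool call to move; the robot and the scene stay as the last step left them, time stands still between calls to the robot, and variables do not carry over. Pictures are saved under pics/ and viewed, at most 10 in all, crops included, and the job is handed in when it is done.

Besides the shell and the picture viewer there is one more tool, called after "Request:" as name(argument=value, ...) on one line, values as JSON. jog_arm: Moves the arm, as the interface text tells. Its arguments: {"type":"object","properties":{"increments":{"type":"array"},"grip":{"type":"number"},"force":{"type":"number"}},"required":["increments"]}

```bash
mkdir -p pics
python3 - <<'E'
from plant import ctrl
import cv2,numpy as np
s=ctrl.sense();print({k:np.round(v,4) for k,v in s.items()})
ims=[]
for n in ("scene","side"):
    f=ctrl.grab_frame(n);cv2.imwrite(f"pics/{n}0.png",f["pixels"])
    print(n,f["fx"],f["cx"],f["cy"],np.round(f["T"],3).tolist(),[k for k in f])
    for t in ("jig","tee","tee_other","zig","nest","leaf_edge","pin_top"):
        try: print(t,[(np.round(d["centre"],4).tolist(),round(d["p"],2)) for d in ctrl.tip_of(f,t)][:3])
        except Exception as e: print(t,e)
print(s["time"],ctrl.sense()["time"])
E
```

```text
{'time': np.float64(0.0), 'q': array([ 1.0259,  0.1591,  1.5983, -0.    ,  1.3862, -0.2101]), 'dq': array([-0.    ,  0.0013,  0.0003, -0.    , -0.0003, -0.0005]), 'joint_efforts': array([ 5.00000e-04, -3.96012e+01, -3.31426e+01, -3.00000e-04,
        8.40000e-03, -0.00000e+00]), 'eef_pos': array([0.1886, 0.5426, 0.2443]), 'orientation': array([-5.233e-01, -3.097e+00,  2.800e-03]), 'wrist_force': array([-0.4304, -0.0143,  0.6949]), 'ft_torque': array([ 0.0394, -0.0271,  0.0021]), 'grip_force': np.float64(0.0), 'finger_gap': np.float64(0.085)}
scene 585.2011986502721 320.919663652205 242.74593337502665 [[-0.897, 0.235, -0.373, 0.12], [-0.441, -0.513, 0.737, 1.058], [-0.019, 0.826, 0.564, 0.676], [0.0, 0.0, 0.0, 1.0]] ['pixels', 'fx', 'fy', 'cx', 'cy', 'T', 'shot']
jig [([0.5465, 0.1796, -0.0016], 0.74)]
tee [([0.5255, 0.0285, -0.005], 0.81), ([0.4214, 0.4507, -0.0019], 0.67), ([0.4953, 0.1806, 0.0139], 0.58)]
tee_other []
zig [([0.5729, 0.3831, 0.0016], 0.96)]
nest [([0.5525, 0.1823, 0.014], 0.68)]
leaf_edge [([0.6194, 0.1886, 0.1088], 0.57)]
pin_top []
side 496.9971118575162 326.9642395045151 239.90237939074783 [[0.996, -0.032, 0.078, 0.564], [0.084, 0.445, -0.892, -0.525], [-0.006, 0.895, 0.446, 0.451], [0.0, 0.0, 0.0, 1.0]] ['pixels', 'fx', 'fy', 'cx', 'cy', 'T', 'shot']
jig [([0.5457, 0.1838, 0.0008], 0.57)]
tee [([0.4997, 0.1736, 0.0188], 0.75), ([0.5209, 0.0224, 0.0008], 0.75)]
tee_other [([0.4244, 0.4473, -0.0022], 0.58)]
zig [([0.5728, 0.3815, 0.0031], 0.84)]
nest [([0.5537, 0.1826, 0.0158], 0.87)]
leaf_edge [([0.6304, 0.1958, 0.1099], 0.93)]
pin_top [([0.6428, 0.1531, 0.0877], 0.54)]
0.0 0.8
```

View pics/scene0.png

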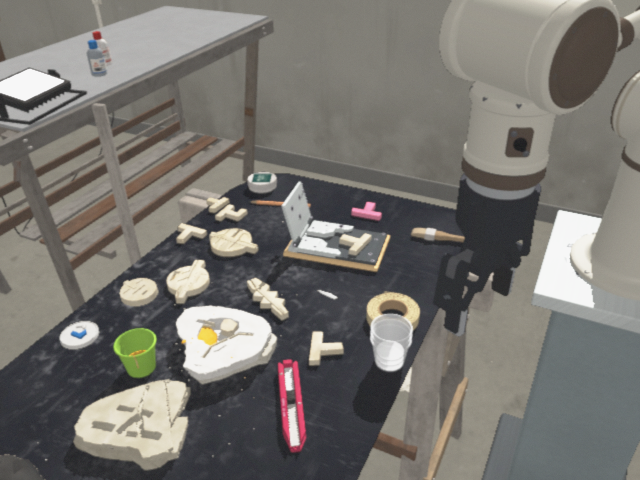

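View pics/side0.png

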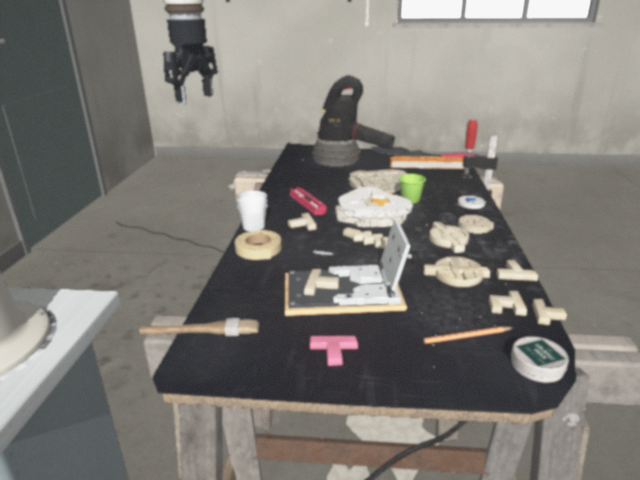

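The scene shows the jig at about (340,245), with the tee on its deck near (355,243), stem towards the nest, and the leaf standing open at (297,212). In the side view the jig spans (286,270)–(405,313), and the pink tee at (334,347) is a look-alike. I'll move above the jig for a close look.

```bash
cat > h.py <<'E'
from plant import ctrl
import cv2,numpy as np
from scipy.spatial.transform import Rotation as R
def ray(f,u,v,z):
    d=f["T"][:3,:3]@np.array([(u-f["cx"])/f["fx"],-(v-f["cy"])/f["fy"],-1]);o=f["T"][:3,3]
    return o+d*(z-o[2])/d[2]
def proj(f,P):
    p=(np.asarray(P)-f["T"][:3,3])@f["T"][:3,:3]
    return np.array([f["cx"]+f["fx"]*p[0]/-p[2],f["cy"]-f["fy"]*p[1]/-p[2]])
def togo(P,yaw=None):
    "tool-frame shift to world point P; turn so that tool y heads at yaw+90deg"
    s=ctrl.sense();M=R.from_rotvec(s["orientation"]).as_matrix()
    t=0
    if yaw is not None:
        a=np.arctan2(M[1,1],M[0,1]); t=-((yaw+np.pi/2-a+np.pi/2)%np.pi-np.pi/2)
    print("t",round(s["time"],2),"pos",np.round(s["eef_pos"],4),"shift",np.round(M.T@(np.asarray(P)-s["eef_pos"]),4),"turn",round(t,3),"F",np.round(s["wrist_force"],1))
E
python3 - <<'E'
from h import *
f=ctrl.grab_frame("side")
a,b=ray(f,286,313,0),ray(f,405,310,0);print(a,b,np.arctan2(*(b-a)[1::-1]))
togo([0.46,0.18,0.25],0.05)
E
```

```text
[0.44303695 0.11396118 0.        ] [ 6.29557897e-01  1.36353582e-01 -5.55111512e-17] 0.1194811905705802
t 0.85 pos [0.1889 0.5431 0.2453] shift [-0.3753 -0.2539 -0.0047] turn -0.385 F [ 0.1  0.7 -0.9]
```

Request:
jog_arm(increments=[[[-0.375, -0.254, -0.005, -0.45], [-0.375, -0.254, -0.005, -0.45], [-0.375, -0.254, -0.005, -0.45], [-0.375, -0.254, -0.005, -0.45], [-0.375, -0.254, -0.005, -0.45], [-0.375, -0.254, -0.005, -0.45], [-0.375, -0.254, -0.005, -0.45], [-0.375, -0.254, -0.005, -0.45], [-0.375, -0.254, -0.005, -0.45], [-0.375, -0.254, -0.005, -0.45], [-0.375, -0.254, -0.005, -0.45]]], grip=-0.3)

```text
time: 2.22
eef_pos: [0.459, 0.181, 0.2503]
orientation: [0.184, -3.136, -0.0]
wrist_force: [-0.2, -0.2, -0.3]
finger_gap: 0.03
grip_force: 0.0
```

Run:
```python
from h import *
togo([0.46,0.18,0.25],0.12)
print(ctrl.sense()["finger_gap"])
f=ctrl.grab_frame("wrist");cv2.imwrite("pics/w1.png",f["pixels"])
print(f["fx"],np.round(f["T"],3).tolist())
for t in ("jig","tee","nest","leaf_edge","pin_top"):
    print(t,[(np.round(d["centre"],4).tolist(),round(d["p"],2)) for d in ctrl.tip_of(f,t)][:3])
```

```text
t 2.23 pos [0.459  0.181  0.2503] shift [-0.0009 -0.0011  0.0003] turn -0.003 F [-0.2 -0.2 -0.3]
0.030031138296303307
409.1718398069692 [[-0.116, -0.956, -0.269, 0.391], [0.993, -0.111, -0.033, 0.172], [0.002, -0.271, 0.962, 0.378], [0.0, 0.0, 0.0, 1.0]]
jig [([0.5413, 0.1799, -0.0017], 0.92)]
tee [([0.4949, 0.1793, 0.0179], 0.75), ([0.5266, 0.0246, 0.0023], 0.71)]
nest [([0.5542, 0.1834, 0.0111], 0.85)]
leaf_edge [([0.6249, 0.1905, 0.1058], 0.8)]
pin_top []
```

View pics/w1.png

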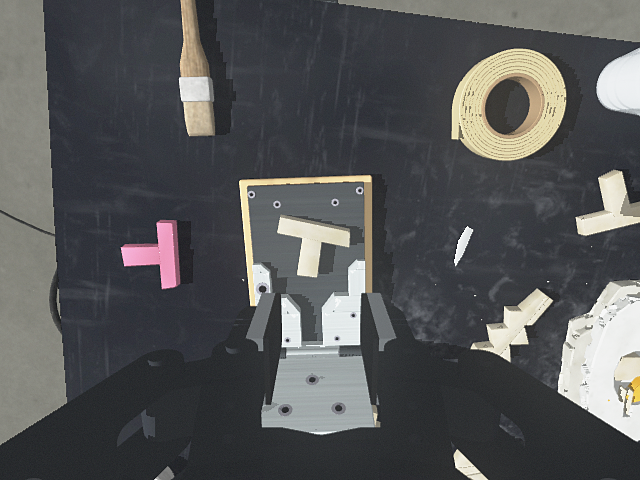

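Looking down, image down is world +x. The tee's bar runs (278,222)–(350,238) with the stem tip at (307,276), so it is turned about 0.25 rad to the jig. The jig's back edge runs (240,181)–(371,176). I'll fit the tee and zoom in on the jig.

```bash
cat >> h.py <<'E'
from scipy.optimize import minimize
TO=np.array([[-33.35,25.4],[33.35,25.4],[33.35,9.9],[9.05,9.9],[9.05,-24.6],[-9.05,-24.6],[-9.05,9.9],[-33.35,9.9]])/1e3
def tee_world(p,zb):
    c,s=np.cos(p[2]),np.sin(p[2]);xy=TO@np.array([[c,s],[-s,c]])+p[:2]
    return [np.c_[xy,np.full(8,z)] for z in (zb,zb+.0108)]
def fit_tee(f,p0,zb,mask):
    # soft IoU of the projected prism with the mask, 4x supersampled
    ys,xs=np.where(mask);x0,y0=xs.min()-8,ys.min()-8;w,h=np.ptp(xs)+16,np.ptp(ys)+16;k=4
    mm=cv2.resize(mask[y0:y0+h,x0:x0+w].astype(np.float32),None,fx=k,fy=k,interpolation=cv2.INTER_LINEAR)
    def cost(q):
        p=np.array(q)*[1e-3,1e-3,1e-2]+p0
        im=np.zeros(mm.shape,np.uint8);b,t=[np.array([proj(f,X) for X in W]) for W in tee_world(p,zb)]
        g=lambda P:np.round((P-[x0-.5,y0-.5])*k*16).astype(np.int32)
        for i in range(8):
            j=(i+1)%8;cv2.fillConvexPoly(im,g(np.array([b[i],b[j],t[j],t[i]])),1,shift=4)
        cv2.fillPoly(im,[g(t)],1,shift=4)
        return np.abs(im-mm).sum()/mm.sum()
    r=minimize(cost,[0,0,0],method="Nelder-Mead",options=dict(initial_simplex=[[0,0,0],[4,0,0],[0,4,0],[0,0,8]],xatol=.02,fatol=1e-4))
    return np.array(r.x)*[1e-3,1e-3,1e-2]+p0,r.fun
E
python3 - <<'E'
from h import *
f=ctrl.grab_frame("wrist");P=f["pixels"]
for d in ctrl.masks_of(f,"tee"):
    ys,xs=np.where(d["region"]);print(d["p"],xs.min(),xs.max(),ys.min(),ys.max(),xs.size)
ms=[d["region"] for d in ctrl.masks_of(f,"tee") if 300<np.where(d["region"])[1].mean()<330]
cream=np.zeros((480,640),bool)
hsv=cv2.cvtColor(P,cv2.COLOR_BGR2HSV);c=(hsv[...,2]>110)&(hsv[...,1]>25);cream[208:282,272:356]=c[208:282,272:356]
n,l,st,_=cv2.connectedComponentsWithStats(cream.astype(np.uint8),connectivity=4);cream=l==1+np.argmax(st[1:,4])
for m in ms[:1]+[cream]:
    print(m.sum(),fit_tee(f,np.array([.498,.178,np.pi/2-.13]),.017,m))
v=cv2.resize(P[165:350,230:390],None,fx=3.2,fy=3.2,interpolation=cv2.INTER_CUBIC);cv2.imwrite("pics/w1z.png",v)
np.save("f1.npy",f,allow_pickle=True)
E
```

```text
0.78 122 180 220 287 2090
0.62 278 350 214 276 2086
2086 (array([0.49720592, 0.17618239, 1.48208693]), np.float64(0.10426466912031174))
744 (array([0.5018346 , 0.21435698, 1.45645287]), np.float64(0.7751727104187012))
```

View pics/w1z.png

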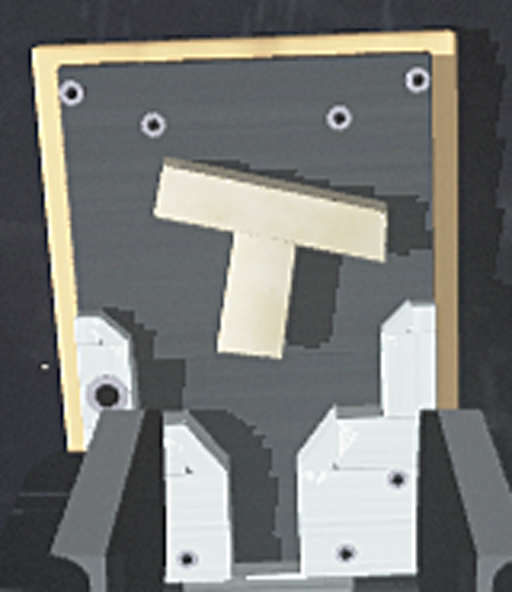

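Run:
```python
from h import *
f=np.load("f1.npy",allow_pickle=True).item()
pts=[((58,67),(-105,-52,17)),((433,55),(-105,52,17)),((230,467),(16,-10.3,23)),((297,457),(16,10.3,23)),((335,408),(0,22.3,23)),((382,327),(-26,36.5,23)),((408,301),(-34,44.5,23)),((132,349),(-26,-36.5,23)),((101,315),(-34,-44.5,23))]
W=np.array([ray(f,u/3.2+230-.3,v/3.2+165-.3,z/1e3)[:2] for (u,v),(x,y,z) in pts]);J=np.array([p[1][:2] for p in pts])/1e3
a,b=J-J.mean(0),W-W.mean(0)
yaw=np.arctan2((a[:,0]*b[:,1]-a[:,1]*b[:,0]).sum(),(a*b).sum());c,s=np.cos(yaw),np.sin(yaw);Rm=np.array([[c,-s],[s,c]])
o=W.mean(0)-Rm@J.mean(0);print("jig",o,yaw);print(np.round((W-(J@Rm.T+o))*1e3,1).tolist())
t=np.array([.4972,.1762]);print("tee in jig",(t-o)@Rm*1e3,1.482-np.pi/2-yaw)
```

```text
jig [0.54265806 0.18120603] 0.1598202342720562
[[0.6, 1.1], [2.1, 0.8], [-0.8, 0.1], [-2.9, -0.9], [-2.0, -1.0], [-0.4, -0.6], [0.2, -0.9], [2.9, 0.8], [0.2, 0.4]]
tee in jig [-45.67540489   2.29199339] -0.24861656106695276
```

```bash
cat >> h.py <<'E'
JO=np.array([.543,.1813]);JY=.147
def j2w(x,y,z=0,o=JO,yaw=JY):
    c,s=np.cos(yaw),np.sin(yaw);return np.array([o[0]+(c*x-s*y)/1e3,o[1]+(s*x+c*y)/1e3,z/1e3])
E
python3 - <<'E'
from h import *
togo(j2w(-97,2,42),JY)
E
```

```text
t 2.67 pos [0.4596 0.18   0.2503] shift [ 0.014  -0.0094  0.2083] turn -0.032 F [ 0.1  0.  -0.4]
```

Request:
jog_arm(increments=[[[0.014, -0.009, 0.06, -0.032], [0.014, -0.009, 0.11, -0.032], [0.014, -0.009, 0.16, -0.032], [0.014, -0.009, 0.19, -0.032], [0.014, -0.009, 0.208, -0.032], [0.014, -0.009, 0.208, -0.032], [0.014, -0.009, 0.208, -0.032], [0.014, -0.009, 0.208, -0.032]]], grip=-0.2)

```text
time: 3.68
eef_pos: [0.4478, 0.1695, 0.0435]
orientation: [-0.231, 3.131, 0.0]
wrist_force: [0.8, -0.7, 0.4]
finger_gap: 0.0341
grip_force: 0.0
```

Run:
```python
from h import *
togo(j2w(-97,2,42),JY)
f=ctrl.grab_frame("side");v=cv2.resize(f["pixels"][210:330,260:420],None,fx=4.5,fy=4.5,interpolation=cv2.INTER_CUBIC);cv2.imwrite("pics/s2.png",v)
```

```text
t 3.67 pos [0.4478 0.1695 0.0435] shift [ 0.0011 -0.0003  0.0015] turn 0.0 F [ 0.8 -0.7  0.4]
```

View pics/s2.png

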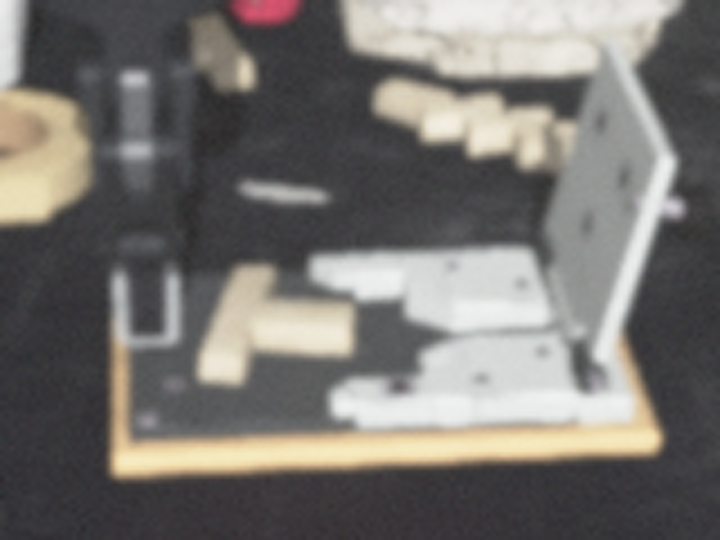

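The side crop shows the fingertips at (150,340) behind the bar, which starts at (205,350). The leaf stands open with its pin knob at (675,208). Now I'll touch down gently to find the tip height.

Request:
jog_arm(increments=[[[0.001, 0, 0.006, 0], [0.001, 0, 0.01, 0], [0.001, 0, 0.012, 0], [0.001, 0, 0.012, 0]]])

```text
time: 4.22
eef_pos: [0.4458, 0.1693, 0.0302]
orientation: [0.231, -3.133, -0.0]
wrist_force: [1.1, 0.6, 0.1]
finger_gap: 0.034
grip_force: 0.0
```

Request:
jog_arm(increments=[[[0, 0, 0.001, 0], [0, 0, 0.002, 0], [0, 0, 0.002, 0]]])

```text
time: 4.6
eef_pos: [0.4459, 0.1693, 0.0301]
orientation: [0.232, -3.132, 0.001]
wrist_force: [-8.2, -2.0, 20.5]
finger_gap: 0.0341
grip_force: 10.5
```

Request:
jog_arm(increments=[[[0, 0, -0.005, 0], [-0.004, 0, -0.005, 0], [-0.009, 0, -0.005, 0], [-0.013, 0, -0.005, 0], [-0.017, 0, -0.005, 0], [-0.021, 0, -0.005, 0], [-0.025, 0, -0.005, 0], [-0.029, 0, -0.005, 0], [-0.032, 0, -0.005, 0], [-0.035, 0, -0.005, 0], [-0.035, 0, -0.005, 0]]])

```text
time: 5.98
eef_pos: [0.4807, 0.1744, 0.0334]
orientation: [-0.231, 3.133, 0.0]
wrist_force: [-0.3, -1.1, -0.1]
finger_gap: 0.0342
grip_force: 0.0
```

Run:
```python
from h import *
togo(j2w(-62,2,34),JY)
for n in("side","scene"):
    f=ctrl.grab_frame(n)
    for d in ctrl.masks_of(f,"tee"):
        if d["region"].sum()<50: continue
        ys,xs=np.where(d["region"]);q=ray(f,xs.mean(),ys.mean(),.025)[:2]
        if abs(q-[.5,.18]).max()<.06:
            p,c=fit_tee(f,np.array([.505,.178,np.pi/2+.05]),.017,d["region"]);cc,s=np.cos(JY),np.sin(JY)
            print(n,round(d["p"],2),p,round(c,3),"jig",(p[:2]-JO)@np.array([[cc,-s],[s,cc]])*1e3,p[2]-np.pi/2-JY)
    if n=="side":
        v=cv2.resize(f["pixels"][210:330,260:420],None,fx=4.5,fy=4.5,interpolation=cv2.INTER_CUBIC);cv2.imwrite("pics/s3.png",v)
```

```text
t 5.97 pos [0.4807 0.1744 0.0334] shift [-0.0006 -0.0003 -0.0006] turn 0.0 F [-0.3 -1.1 -0.1]
side 0.84 [0.51488301 0.18292074 1.68338308] 0.144 jig [-27.57635243   5.72158646] -0.0344132476055625
```

View pics/s3.png

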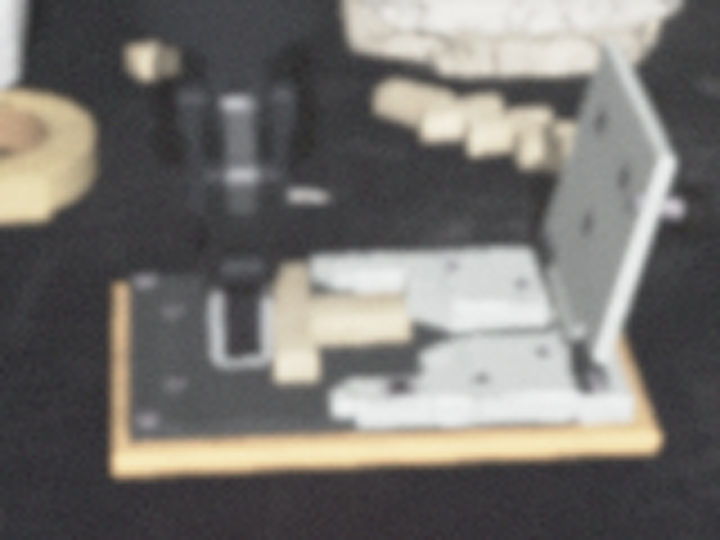

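The bar is now square and the finger faces touch its back at (272,330). The tee sits about 5 mm to the +y side, which the flare should take out. I'll keep pushing.

Request:
jog_arm(increments=[[[-0.003, -0.001, 0, 0], [-0.006, -0.002, 0, 0], [-0.009, -0.003, 0, 0], [-0.012, -0.003, 0, 0], [-0.014, -0.003, 0, 0], [-0.016, -0.003, 0, 0], [-0.018, -0.003, 0, 0], [-0.02, -0.003, 0, 0], [-0.022, -0.003, 0, 0]]])

```text
time: 7.3
eef_pos: [0.5028, 0.1747, 0.0333]
orientation: [-0.231, 3.133, 0.0]
wrist_force: [0.2, 0.4, -0.3]
finger_gap: 0.0339
grip_force: 0.0
```

```bash
cat > look.py <<'E'
from h import *
import sys
zb=float(sys.argv[1]);g=np.array([float(sys.argv[2]),0])
togo(j2w(-40,-1,34),JY)
f=ctrl.grab_frame("side")
for d in ctrl.masks_of(f,"tee"):
    ys,xs=np.where(d["region"])
    if len(xs)>50 and abs(ray(f,xs.mean(),ys.mean(),.025)[:2]-[.53,.18]).max()<.06:
        p,c=fit_tee(f,np.r_[j2w(*g)[:2],np.pi/2+JY],zb,d["region"]);cc,s=np.cos(JY),np.sin(JY)
        print(round(d["p"],2),p,round(c,3),"jig",(p[:2]-JO)@np.array([[cc,-s],[s,cc]])*1e3,p[2]-np.pi/2-JY)
if len(sys.argv)>3:
    cv2.imwrite("pics/"+sys.argv[3],cv2.resize(f["pixels"][210:330,260:420],None,fx=4.5,fy=4.5,interpolation=cv2.INTER_CUBIC))
E
python3 look.py .017 -8
```

```text
t 7.3 pos [0.5028 0.1747 0.0333] shift [-0.0007 -0.0004 -0.0007] turn 0.0 F [ 0.2  0.4 -0.3]
0.82 [0.53836501 0.17923859 1.64359022] 0.203 jig [-4.88693747 -1.36028105] -0.07420610713826223
```

Request:
jog_arm(increments=[[[-0.002, 0.001, 0, 0], [-0.004, 0.001, 0, 0], [-0.006, 0.001, 0, 0], [-0.008, 0.001, 0, 0], [-0.01, 0.001, 0, 0], [-0.012, 0.001, 0, 0], [-0.012, 0.001, 0, 0]]])

```text
time: 8.28
eef_pos: [0.5145, 0.1774, 0.0333]
orientation: [-0.231, 3.133, 0.0]
wrist_force: [0.3, -0.8, 0.8]
finger_gap: 0.0343
grip_force: 0.0
```

```bash
python3 look.py .012 8 s4.png
```

```text
t 8.28 pos [0.5145 0.1774 0.0333] shift [ 0.0113 -0.0013 -0.0007] turn 0.0 F [ 0.3 -0.8  0.8]
0.54 [0.54914258 0.18767537 1.64610757] 0.438 jig [7.01014379 5.40689503] -0.07168875232702618
```

View pics/s4.png

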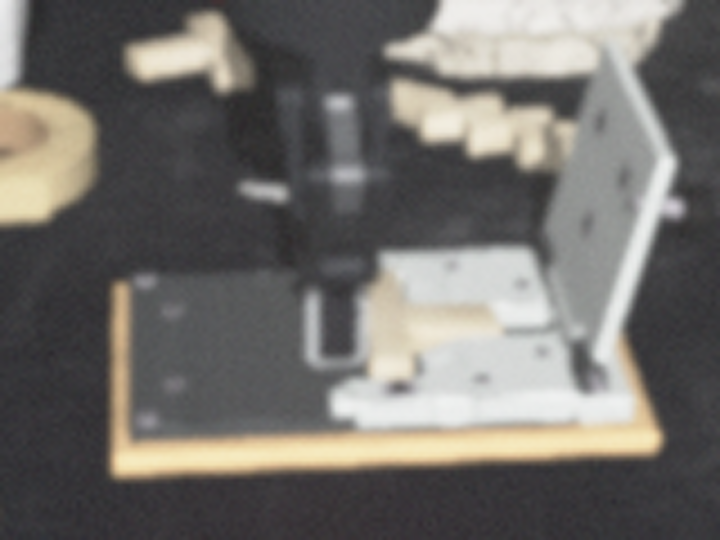

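The bar's near end at (390,380) still rides above the cheeks, so it has not dropped yet. I'll nudge on in small steps.

Request:
jog_arm(increments=[[[-0.001, 0, 0, 0], [-0.002, 0, 0, 0], [-0.002, 0, 0, 0], [-0.002, 0, 0, 0]]])

```text
time: 8.88
eef_pos: [0.5163, 0.1777, 0.0333]
orientation: [0.231, -3.133, 0.0]
wrist_force: [-1.2, 0.5, -0.2]
finger_gap: 0.0338
grip_force: 0.0
```

```bash
python3 look.py .012 8
```

```text
t 8.88 pos [0.5163 0.1777 0.0333] shift [ 0.0131 -0.0013 -0.0007] turn 0.0 F [-1.2  0.5 -0.2]
0.9 [0.55162269 0.18907534 1.62787922] 0.614 jig [9.66855946 6.42850325] -0.08991710655929361
```

Request:
jog_arm(increments=[[[-0.001, 0, 0, 0], [-0.0015, 0, 0, 0], [-0.0015, 0, 0, 0]]])

```text
time: 9.35
eef_pos: [0.5178, 0.1779, 0.0333]
orientation: [0.231, -3.133, 0.0]
wrist_force: [-0.5, 0.3, 0.0]
finger_gap: 0.0344
grip_force: 0.2
```

```bash
python3 look.py .012 8 s5.png
```

```text
t 9.35 pos [0.5178 0.1779 0.0333] shift [ 0.0146 -0.0013 -0.0007] turn 0.0 F [-0.5  0.3  0. ]
0.86 [0.55289247 0.18840597 1.62718603] 0.535 jig [10.82660172  5.58036569] -0.09061030070611473
```

View pics/s5.png

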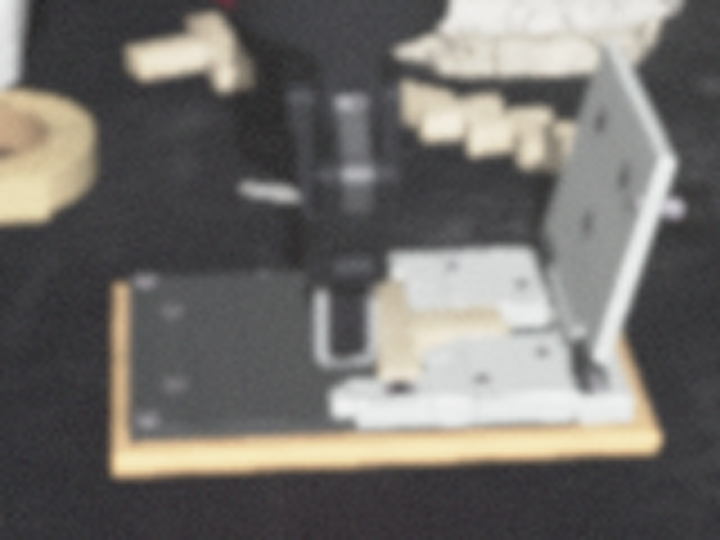

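Request:
jog_arm(increments=[[[-0.001, 0, 0, 0], [-0.0015, 0, 0, 0], [-0.0015, 0, 0, 0]]])

```text
time: 9.82
eef_pos: [0.5182, 0.178, 0.0331]
orientation: [0.231, -3.13, 0.001]
wrist_force: [-5.2, -1.4, 3.8]
finger_gap: 0.0339
grip_force: 3.4
```

```bash
python3 look.py .012 8
python3 - <<'E'
from h import *
f=ctrl.grab_frame("side");g=ctrl.grab_frame("wrist")
a=cv2.resize(f["pixels"][250:320,310:400],(450,350),interpolation=cv2.INTER_CUBIC)
u,v=proj(g,j2w(5,0,23)).astype(int);print(u,v);v=min(v,420)
b=cv2.resize(g["pixels"][v-80:v+60,u-80:u+60],(350,350),interpolation=cv2.INTER_CUBIC)
cv2.imwrite("pics/c6.png",np.hstack([a,b]))
E
```

```text
t 9.82 pos [0.5182 0.178  0.0331] shift [ 0.015  -0.0013 -0.0009] turn 0.0 F [-5.2 -1.4  3.8]
0.88 [0.55324992 0.18916515 1.6271541 ] 0.543 jig [11.29139475  6.27900592] -0.09064222710426081
320 390
```

View pics/c6.png

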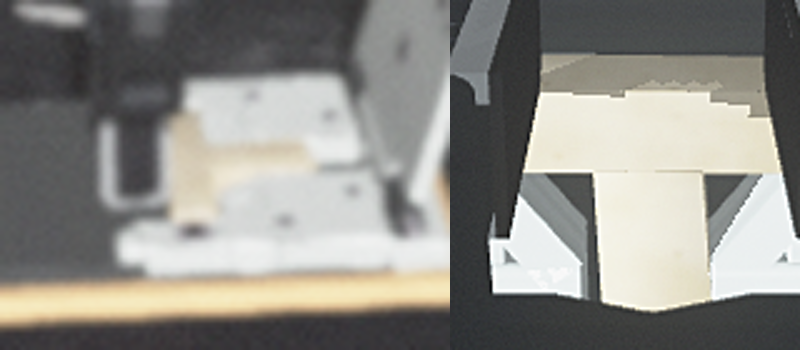

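The wrist crop shows the stem in the slot mouth and the bar against the shoulders. With 5 N on the fingers, the tee is at its end stop. I'll back off so it can drop, then look.

Request:
jog_arm(increments=[[[0.003, 0, -0.001, 0], [0.008, 0, -0.004, 0], [0.015, 0, -0.02, 0], [0.03, 0, -0.06, 0], [0.06, 0, -0.1, 0], [0.09, 0, -0.12, 0], [0.09, 0, -0.12, 0], [0.09, 0, -0.12, 0]]])

```text
time: 11.02
eef_pos: [0.4306, 0.1649, 0.1532]
orientation: [-0.231, 3.132, 0.0]
wrist_force: [-0.7, 0.6, -0.3]
finger_gap: 0.0344
grip_force: 0.0
```

```bash
python3 look.py .012 8
python3 - <<'E'
from h import *
f=ctrl.grab_frame("side");g=ctrl.grab_frame("wrist")
a=cv2.resize(f["pixels"][250:320,310:400],(450,350),interpolation=cv2.INTER_CUBIC)
u,v=proj(g,j2w(5,0,23)).astype(int);print(u,v);v=min(v,420)
for zb in (.012,.017):
  for d in ctrl.masks_of(g,"tee"):
    ys,xs=np.where(d["region"])
    if len(xs)>50 and abs(xs.mean()-u)<60: print(fit_tee(g,np.r_[j2w(8,0)[:2],np.pi/2+JY],zb,d["region"]))
b=cv2.resize(g["pixels"][v-80:v+60,u-80:u+60],(350,350),interpolation=cv2.INTER_CUBIC)
cv2.imwrite("pics/c7.png",np.hstack([a,b]))
E
```

```text
t 11.03 pos [0.4306 0.1649 0.1532] shift [-0.0735 -0.0013  0.1193] turn 0.0 F [-0.7  0.6 -0.3]
0.94 [0.55017949 0.18763755 1.67313938] 0.415 jig [8.03033097 5.21760884] -0.04465694920082261
320 394
(array([0.55312238, 0.18331635, 1.72525311]), np.float64(0.08265304565429688))
(array([0.54964124, 0.18277476, 1.71628661]), np.float64(0.11420713365077972))
```

View pics/c7.png

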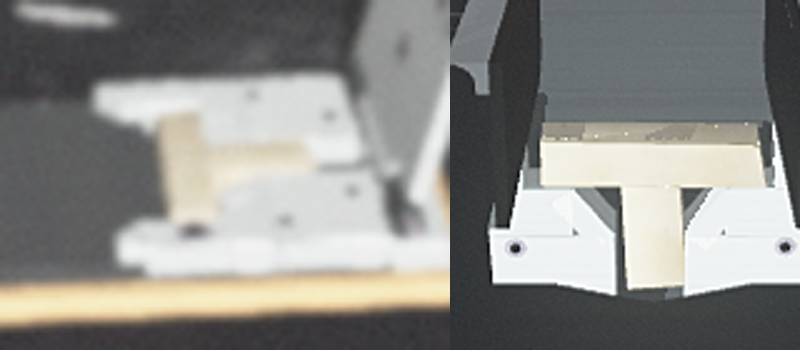

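The side crop shows the bar in the pocket between the cheeks, but its height isn't clear. I've used all my pictures, so I'll check by pressing lightly on it with shut fingers.

Run:
```python
from h import *
togo(j2w(-7,0,48),JY)
```

```text
t 11.32 pos [0.4303 0.1649 0.1527] shift [-0.107  -0.0003  0.1046] turn 0.0 F [-0.2  0.9 -0. ]
```

Request:
jog_arm(increments=[[[-0.05, 0, 0.0, 0], [-0.1, 0, 0.0, 0], [-0.107, 0, 0.04, 0], [-0.107, 0, 0.08, 0], [-0.107, 0, 0.1, 0], [-0.107, 0, 0.107, 0], [-0.107, 0, 0.107, 0]]], grip=-1)

```text
time: 12.2
eef_pos: [0.5363, 0.1806, 0.0463]
orientation: [0.231, -3.133, 0.0]
wrist_force: [-0.1, 0.7, -0.3]
finger_gap: -0.0001
grip_force: 0.0
```

Request:
jog_arm(increments=[[[0, 0, 0.002, 0], [0, 0, 0.004, 0], [0, 0, 0.005, 0], [0, 0, 0.005, 0]]])

```text
time: 12.7
eef_pos: [0.5361, 0.1806, 0.0414]
orientation: [-0.231, 3.133, 0.0]
wrist_force: [-0.2, -0.1, 0.1]
finger_gap: -0.0003
grip_force: 0.0
```

Request:
jog_arm(increments=[[[0, 0, 0.001, 0], [0, 0, 0.002, 0], [0, 0, 0.003, 0], [0, 0, 0.003, 0]]])

```text
time: 13.2
eef_pos: [0.536, 0.1806, 0.0382]
orientation: [0.231, -3.133, 0.0]
wrist_force: [-0.4, -0.8, -0.2]
finger_gap: -0.0
grip_force: 0.0
```

Request:
jog_arm(increments=[[[0, 0, 0.001, 0], [0, 0, 0.002, 0], [0, 0, 0.002, 0]]])

```text
time: 13.58
eef_pos: [0.5363, 0.1806, 0.0369]
orientation: [-0.231, 3.133, -0.0]
wrist_force: [-2.1, 0.4, 5.6]
finger_gap: 0.0001
grip_force: 2.6
```

The tip met the tee's top at z ≈ 22.9 mm, against an expected 22.8, so the tee is seated. Next is the leaf: I'll go up, over and behind it.

Request:
jog_arm(increments=[[[0, 0, -0.045, 0], [0, 0, -0.09, 0], [0, 0, -0.128, 0], [-0.03, 0, -0.128, 0], [-0.07, 0, -0.128, 0], [-0.11, 0, -0.128, 0], [-0.11, 0, -0.128, 0], [-0.11, 0, -0.1, 0], [-0.11, 0, -0.07, 0], [-0.11, 0, -0.062, 0], [-0.11, 0, -0.062, 0]]])

```text
time: 14.95
eef_pos: [0.6444, 0.1967, 0.0983]
orientation: [0.231, -3.132, 0.0]
wrist_force: [-0.2, -0.2, 0.3]
finger_gap: -0.0002
grip_force: 0.0
```

Run:
```python
from h import *
togo(j2w(103,0,99),JY)
f=ctrl.grab_frame("side")
for t in("leaf_edge","pin_top","tee"):
  for d in ctrl.tip_of(f,t)[:2]:
    c=d["centre"];cc,s=np.cos(JY),np.sin(JY);print(t,round(d["p"],2),np.round((c[:2]-JO)@np.array([[cc,-s],[s,cc]])*1e3,1),round(c[2],4))
for th in (1.57,1.3,1.0,.7,.5,.3,.15,.07,0):
    C=np.array([58-75*np.cos(th)+2.7*np.sin(th),26.5+75*np.sin(th)+2.7*np.cos(th)]);print(th,"tool jx",round(C[0]+11,1),"TCPz",round(C[1]+14,1),"shift from (103,99):",np.round([-(C[0]+11-103),-(C[1]+14-99)],1))
```

```text
t 14.95 pos [0.6444 0.1967 0.0983] shift [-0.0004 -0.0004 -0.0007] turn 0.0 F [-0.2 -0.2  0.3]
leaf_edge 0.56 [86.5  1.7] 0.11
pin_top 0.59 [ 92.1 -41.9] 0.086
tee 0.72 [ -44.6 -151.8] 0.0044
tee 0.63 [ 8.3 -1. ] 0.0106
1.57 tool jx 71.6 TCPz 115.5 shift from (103,99): [ 31.4 -16.5]
1.3 tool jx 51.5 TCPz 113.5 shift from (103,99): [ 51.5 -14.5]
1.0 tool jx 30.7 TCPz 105.1 shift from (103,99): [72.3 -6.1]
0.7 tool jx 13.4 TCPz 90.9 shift from (103,99): [89.6  8.1]
0.5 tool jx 4.5 TCPz 78.8 shift from (103,99): [98.5 20.2]
0.3 tool jx -1.9 TCPz 65.2 shift from (103,99): [104.9  33.8]
0.15 tool jx -4.8 TCPz 54.4 shift from (103,99): [107.8  44.6]
0.07 tool jx -5.6 TCPz 48.4 shift from (103,99): [108.6  50.6]
0 tool jx -6.0 TCPz 43.2 shift from (103,99): [109.   55.8]
```

Request:
jog_arm(increments=[[[0.01, 0, -0.006, 0], [0.02, 0, -0.013, 0], [0.031, 0, -0.0165, 0], [0.041, 0, -0.016, 0], [0.0515, 0, -0.0145, 0], [0.062, 0, -0.011, 0], [0.072, 0, -0.006, 0], [0.081, 0, 0.0005, 0], [0.0895, 0, 0.008, 0], [0.0945, 0, 0.014, 0], [0.0985, 0, 0.02, 0], [0.0985, 0, 0.02, 0]]])

```text
time: 16.65
eef_pos: [0.5466, 0.1823, 0.0774]
orientation: [0.231, -3.131, -0.0]
wrist_force: [-0.3, -0.5, -0.1]
finger_gap: 0.0003
grip_force: 0.0
```

Run:
```python
from h import *
togo(j2w(4.5,0,78.8),JY)
f=ctrl.grab_frame("side")
for t in("leaf_edge","pin_top","tee"):
  for d in ctrl.tip_of(f,t)[:2]:
    c=d["centre"];cc,s=np.cos(JY),np.sin(JY);print(t,round(d["p"],2),np.round((c[:2]-JO)@np.array([[cc,-s],[s,cc]])*1e3,1),round(c[2],4))
```

```text
t 16.65 pos [0.5466 0.1823 0.0774] shift [-0.0008 -0.0004 -0.0014] turn 0.0 F [-0.3 -0.5 -0.1]
leaf_edge 0.71 [-13.3   1.1] 0.0689
leaf_edge 0.35 [11.8 -3.2] 0.0158
pin_top 0.46 [  6.2 -43.9] 0.074
tee 0.76 [ -46.1 -150.7] -0.0003
tee 0.58 [11.7 -1.9] 0.0092
```

Request:
jog_arm(increments=[[[0.003, 0, 0.005, 0], [0.0055, 0, 0.01, 0], [0.007, 0, 0.015, 0], [0.0085, 0, 0.02, 0], [0.0095, 0, 0.025, 0], [0.01, 0, 0.029, 0], [0.0105, 0, 0.032, 0], [0.0105, 0, 0.034, 0], [0.0105, 0, 0.0355, 0], [0.0105, 0, 0.0355, 0]]])

```text
time: 18.1
eef_pos: [0.5371, 0.1808, 0.0432]
orientation: [0.231, -3.133, 0.0]
wrist_force: [-1.9, -1.0, 5.2]
finger_gap: -0.0004
grip_force: 2.3
```

Request:
jog_arm(increments=[[[0, 0, 0.001, 0], [0, 0, 0.0015, 0], [0, 0, 0.0015, 0]]])

```text
time: 18.48
eef_pos: [0.5371, 0.1808, 0.043]
orientation: [0.232, -3.132, 0.0]
wrist_force: [-8.1, -1.2, 14.4]
finger_gap: 0.0002
grip_force: 7.6
```

Request:
jog_arm(increments=[[[0, 0, -0.02, 0], [0, 0, -0.04, 0], [0, 0, -0.04, 0]]])

```text
time: 18.85
eef_pos: [0.5391, 0.181, 0.0836]
orientation: [-0.231, 3.128, 0.0]
wrist_force: [0.5, 0.7, -1.1]
finger_gap: 0.0002
grip_force: 0.0
```

Run:
```python
from h import *
cc,s=np.cos(JY),np.sin(JY)
for n in("side","scene"):
  f=ctrl.grab_frame(n)
  for t in("leaf_edge","pin_top"):
    for d in ctrl.tip_of(f,t)[:2]:
      c=d["centre"];print(n,t,round(d["p"],2),np.round((c[:2]-JO)@np.array([[cc,-s],[s,cc]])*1e3,1),round(c[2],4))
togo(j2w(-10,-44,70),JY)
```

```text
side leaf_edge 0.6 [-21.3   0.3] 0.0297
side pin_top 0.47 [-10.6 -41. ] 0.0443
scene leaf_edge 0.77 [-31.8  -3.3] 0.0294
scene pin_top 0.64 [-10.2 -42.3] 0.046
t 19.15 pos [0.5364 0.1807 0.0803] shift [ 0.0034 -0.0443  0.0103] turn 0.0 F [-0.2 -0.   0.3]
```

Request:
jog_arm(increments=[[[0.003, -0.02, 0, 0], [0.003, -0.0435, 0, 0], [0.003, -0.0435, 0, 0], [0.003, -0.0435, 0.008, 0], [0.003, -0.0435, 0.014, 0], [0.003, -0.0435, 0.018, 0], [0.003, -0.0435, 0.022, 0], [0.003, -0.0435, 0.025, 0], [0.003, -0.0435, 0.0275, 0], [0.003, -0.0435, 0.0285, 0], [0.003, -0.0435, 0.0285, 0]]])

```text
time: 20.52
eef_pos: [0.5408, 0.1372, 0.0528]
orientation: [-0.231, 3.132, -0.0]
wrist_force: [-0.1, 1.2, 0.0]
finger_gap: 0.0001
grip_force: 0.4
```

Request:
jog_arm(increments=[[[0, 0, 0.001, 0], [0, 0, 0.002, 0], [0, 0, 0.002, 0]]])

```text
time: 20.9
eef_pos: [0.541, 0.1372, 0.0524]
orientation: [-0.231, 3.133, -0.001]
wrist_force: [-6.0, 0.1, 14.3]
finger_gap: 0.0002
grip_force: 6.9
```

The knob bottomed out at the expected height, with 14 N on the tip. I'll retreat and verify.

Request:
jog_arm(increments=[[[0, 0, -0.02, 0], [0, 0, -0.06, 0], [0.05, 0, -0.12, 0], [0.08, 0, -0.14, 0], [0.08, 0, -0.14, 0], [0.08, 0, -0.14, 0]]])

```text
time: 21.65
eef_pos: [0.4617, 0.1254, 0.1903]
orientation: [-0.231, 3.133, -0.0]
wrist_force: [0.0, 0.4, -0.9]
finger_gap: -0.0002
grip_force: 0.0
```

Run:
```python
from h import *
cc,s=np.cos(JY),np.sin(JY)
for n in("side","scene"):
  f=ctrl.grab_frame(n)
  for t in("leaf_edge","pin_top","tee_other","zig"):
    for d in ctrl.tip_of(f,t)[:2]:
      c=d["centre"];print(n,t,round(d["p"],2),np.round(c,4),np.round((c[:2]-JO)@np.array([[cc,-s],[s,cc]])*1e3,1))
togo([.5,.1,.2])
print(ctrl.hand_in())
```

```text
side leaf_edge 0.88 [0.5206 0.1809 0.028 ] [-22.2   2.9]
side pin_top 0.59 [0.5384 0.1388 0.0365] [-10.8 -41.4]
side tee_other 0.77 [ 0.4236  0.447  -0.0054] [-79.2 280.3]
side zig 0.67 [0.5729 0.3811 0.0012] [ 58.8 193.3]
scene leaf_edge 0.97 [0.5154 0.1734 0.0298] [-28.5  -3.8]
scene pin_top 0.52 [0.5423 0.1381 0.0358] [ -7.  -42.6]
scene tee_other 0.6 [ 0.426   0.4478 -0.0006] [-76.7 280.8]
scene zig 0.85 [5.736e-01 3.832e-01 4.000e-04] [ 59.8 195.2]
t 22.15 pos [0.4614 0.1256 0.1905] shift [-0.0344 -0.0309 -0.0095] turn 0 F [ 0.4 -0.9  0.3]
the job is handed in; nothing more can be done
None
```

The job is handed in (no verdict was returned): the casting measured flat in the nest, the leaf is shut, the locking pin is pressed home, and the other castings are where they were, all done in about 22 s of the 61 s allowed.

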